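# Swap the grinder's dust cover for its bayonet lid and hold it at pulse

### The arm

A 6-joint arm with a two-finger parallel gripper is mounted at the origin on a cart in front of the work surface, level with it; the furniture and walls round the work are solid. World frame = base frame: x ahead of the robot, y to its left, z up, the work surface at z = 0. Lengths are in mm, angles in rad, forces in N, time in s.
With the tool pointing down it reaches from about 300 to 775 mm from the base axis. Payload 14.6 kg.
Tool frame: the origin (TCP) lies midway between the tips of the shut fingers; the grasp point (between the pads) lies 19 mm behind it; z points along the fingers, y is the line along which they close (so a half turn about z gives the same grasp; the last joint's range is limited). The gripper opens to 94 mm and grips with 3 to 60 N. Pads are 16 mm wide; open, the fingers measure 119 mm over their backs; the gripper's body (75 mm by 177 mm) begins 78 mm behind the grasp point.
Start: joints at [-1.179, 0.3, 1.521, -0, 1.321, -0.067], TCP at [243.572, -493.115, 205.446] pointing down, gripper open.
Joint ranges: [-3.03, 3.03], [-0.79, 2.21], [0.23, 2.52], [-1.04, 4.18], [0, 3.07], [-2.55, 2.55]. Speed limits (rad/s): [2.22, 2.22, 2.57, 3.14, 3.14, 3.14].

### API

Orientations are given as [roll, pitch, yaw] about the fixed x, y, z axes, in that order (R = Rz(yaw) Ry(pitch) Rx(roll)).
In Python, from cell import manip, camera gives the robot as it stands.
- The arm moves only by the tool move_arm, never from a script. Its arguments are lists of equal length, an entry for each row: "dp": the shift along the world's x, y, z in mm, a list of three; "rotation": the turn, a rotation vector about the world's x, y, z in rad, a list of three; "hand": the opening, from 0 (shut) to 1 (fully open). A call has 1 to 10 rows; each row shifts and turns the commanded pose from where the row before left it; what a row does not reach is not made up. A row lasts 1/8 s, in which the tool goes at most 62.5 mm and 10.7 degrees, less where a joint would pass 70% of its speed; a pose out of reach is approached as far as the arm can. A call with a gripper value outside its range is refused whole. The fingers move at their own pace and stop on an object; "newtons" is the grip in N (left out, the last holds). Time passes only in rows, so rows that do not move let the fingers close. It gives the time, the measured TCP pose, the force, the opening and the grip force at its end, in the units of the state.
- manip.read_state(): the state, without advancing time (a new reading comes with each control period).
- camera(name): name is "scene" or "top" or "wrist"; returns a dict with "image" (480x640x3 uint8, red, green, blue), "fx", "fy", "cx", "cy" (pixels), "k1" (the pictures are not rectified: a ray, as slopes to the right and down, at radius r is drawn at 1 + k1 r^2 times it, then the intrinsics apply), "R" (3x3) and "t" (3): a world point X has camera coordinates R X + t; the wrist camera has in their place "mount" (4x4, takes a point from camera to tool coordinates, whose origin is the TCP and whose axes are the flange's). Camera axes: x right, y down, z forward; pixel columns grow to the right and rows downward; lengths in mm; the calibration is good to about 2 mm. A picture is of the moment at which its call begins: read the wrist's pose just before it. There is no depth.
- manip.sign_off(): hands the job in; it is judged then, once.
The state is a dict: "clock": time; "joints": joint angles; "qd": joint speeds; "effort": joint torques, N m; "eef_pos": TCP position; "eef_rot": TCP orientation; "wrist_force": force on the tool from outside, world axes, zero at the start; "moment": the same for the moment, N m; "finger_gap": finger opening in mm; "finger_force": force on a finger pad.
Only numpy, scipy, OpenCV 4.12 (cv2) and the standard library are available. Lean on these libraries where they do the work, as an engineer would, in place of code of your own. Each camera call takes 0.05 s, during which the arm holds its last target. There are 200 camera calls.

### The job

Take the wooden dust cover off the spice grinder and lay it flat in the wooden tray, and fit the tray's bayonet lid to the grinder in its place: lugs down through the two slots until the rim rests on the collar. Then turn the lid clockwise against its spring to the long middle mark, half-way to the lock, never on to the lock click, and finish while still holding it gripped there. Leave the things standing around where they are.

Things in the scene. Friction and masses are not known exactly. Their poses are not given: they have to be found in the camera images.
- grinder_mouth (a point): centre of the grinder's collar, in the plane of its top, 90 mm above the worktop; z up. Fixed grinder: white body 108 mm across, aluminium collar 92 mm. Hole 59 mm across with two entry slots at the +x and -x sides, about 17 mm wide, open to 38 mm from the axis. Collar roof 11 mm thick, the lugs' channel beneath; stops prevent turning anticlockwise
- pulse_mark (a point): the long black bar mark on the collar top, 42.5 mm from the axis, 0.65 rad (37 deg) clockwise, seen from above, of the +x slot: the pulse position. One dot marks each slot (entry), two dots the lock, 1.15 rad clockwise of the slot. All marks are repeated on the opposite side
- lid_grip (a point): bayonet lid, grey plastic, loose, about 0.14 kg: point on its axis at mid-height of its grip, an upright bar 50 mm long (along x), 14 mm wide, 30 mm tall. Below it a flange 76 mm across, 8 mm thick, its underside 23 mm below this point, a black pointer ridge at each end of the bar. Seated, this point is 23 mm above grinder_mouth. A half turn of the lid makes no difference
- lid_lug (a point): outer end of the lid's +x lug, 34 mm from the lid's axis; a like lug is at -x, both in line with the bar. Lugs are 10 mm wide, 6 mm tall, undersides 20 mm below the flange's underside (this point 17 mm below it). Between them a plug 54 mm across, tapering to 40 mm at its foot, 30 mm below the flange's underside, on which the lid stands in the tray
- cover_grip (a point): the dust cover, pale wood, loose, about 0.09 kg, starts lying on the grinder's collar, not fastened. This point is on its axis at mid-height of its round knob, 28 mm across and 30 mm tall (15 mm above and below this point). Disc 76 mm across and 6 mm thick below the knob; under it a plug 50 mm across and 10 mm deep, whose foot is 31 mm below this point. z up
- tray: wooden tray, fixed, 166 mm along its x, 240 mm along its y, 24 mm tall; origin under its centre. The inner floor, 6 mm above the origin, spans 120 mm (x) by 206 mm (y). The lid starts standing in its -y half; the +y half is free
- pulse_ring (a joint): the sprung switch ring inside the grinder's collar, rad, 0 at rest, growing as the lid's lugs push it clockwise. It is met after about 0.14 rad of lid turn and then turns with the lid: 0.5 at the pulse mark, 1.0 at the lock. Its spring pushes the lid back with about 0.02 N m at 0, 0.06 N m at 0.5
- mug_3: mug, 84x117x96 mm, bystander; origin at the underside
- herb_jar: small glass herb jar with wooden lid, 47x47x87 mm, bystander; origin at the underside
- salt_shaker: small shaker, 44x44x90 mm, bystander; origin at the underside
- timer: round kitchen timer, 66x66x60 mm, bystander; origin at the underside
Not all that is in view belongs to the job. Leave any purple look-alike of the part that bears cover_grip alone.

How it is judged (in metres and radians):
On the way, in this order (a step that is already met when the one before it is completed fails the run):
1. the dust cover lies flat in the tray, let go (x of cover_grip in the frame of tray between -0.05 and 0.05 m and y of cover_grip in the frame of tray between -0.095 and 0.095 m and z of cover_grip in the frame of tray below 0.042 m and angle between cover_grip's own z axis and vertical below 0.12 rad and contact force between the fingers and cover below 0.1 N), for 0.2 s.
2. the lid is down in the collar, its rim on it (horizontal distance between lid_grip and grinder_mouth below 0.005 m and z of lid_grip in the frame of grinder_mouth between 0.02 and 0.0265 m and angle between lid_grip's own z axis and vertical below 0.08 rad), for 0.2 s.
At the end, for the whole second after the job is handed in: the cover lies flat inside the tray, let go; the lid is seated (centred within 5 mm, its rim within about 3 mm of the collar top, upright) and still held in the fingers, turned clockwise so that the switch ring reads 0.36 to 0.64 rad (about 8 degrees either side of the pulse mark) and at rest (all of step 1 and all of step 2 and value of joint pulse_ring between 0.36 and 0.64 rad and angle between the x axis of lid_grip and the x axis of grinder_mouth, either way round between 0.45 and 0.85 rad and contact force between the fingers and lid above 1 N and angular speed of lid below 0.3 rad/s); the arm keeps its last pose, push and grip.
It fails at once if the lid is turned on towards the lock click (value of joint pulse_ring above 0.85 rad).
It fails at once if the mug is disturbed (distance of mug_3 from where it was at the start of the episode above 0.03 m).
It fails at once if the herb jar is disturbed (distance of herb_jar from where it was at the start of the episode above 0.03 m).
It fails at once if the salt shaker is disturbed (distance of salt_shaker from where it was at the start of the episode above 0.03 m).
It fails at once if the kitchen timer is disturbed (distance of timer from where it was at the start of the episode above 0.03 m).
It also fails if it takes over 58 s, if anything falls off the work surface, if the arm or the gripper's body presses on something with over 40 N, if the wrist force passes 120 N, or if a joint passes its speed limit or range.

## Working session

There is one attempt and no reset: what is moved stays moved. The work goes in short steps, Python scripts to look and compute and a tool call to move; the robot and the scene stay as the last step left them, time stands still between calls to the robot, and variables do not carry over. Pictures are saved under pics/ and viewed, at most 10 in all, crops included, and the job is handed in when it is done.

Besides the shell and the picture viewer there is one more tool, called after "Request:" as name(argument=value, ...), one argument or row to a line, values as JSON. move_arm: Moves the arm, as the interface text tells. Its arguments: {"type":"object","properties":{"dp":{"type":"array","items":{"type":"array","items":{"type":"number"}}},"rotation":{"type":"array","items":{"type":"array","items":{"type":"number"}}},"hand":{"type":"array","items":{"type":"number"}},"newtons":{"type":"number"}},"required":["dp","rotation","hand"]}

```bash
mkdir -p pics; ls
cat > h.py <<'E'
import numpy as np, cv2
from scipy.spatial.transform import Rotation as Ro
from cell import manip, camera
def shot(name,fn=None):
    s=manip.read_state(); c=camera(name)
    if name=="wrist":
        T=np.eye(4); T[:3,:3]=Ro.from_euler('xyz',s['eef_rot']).as_matrix(); T[:3,3]=s['eef_pos']
        M=np.linalg.inv(T@np.array(c['mount'])); c['R']=M[:3,:3]; c['t']=M[:3,3]
    c['R']=np.array(c['R']); c['t']=np.array(c['t']).ravel()
    if fn: cv2.imwrite('pics/'+fn,c['image'][:,:,::-1])
    np.save('pics/%s.npy'%name,{k:c[k] for k in ('fx','fy','cx','cy','k1','R','t','image')},allow_pickle=True)
    return c
def load(name): return np.load('pics/%s.npy'%name,allow_pickle=True).item()
def back(c,u,v,z):
    x,y=(u-c['cx'])/c['fx'],(v-c['cy'])/c['fy']; a,b=x,y
    for _ in range(20):
        k=1+c['k1']*(a*a+b*b); a,b=x/k,y/k
    d=c['R'].T@np.array([a,b,1]); o=-c['R'].T@c['t']
    return o+d*(z-o[2])/d[2]
def proj(c,X):
    p=c['R']@np.array(X,float)+c['t']; a,b=p[:2]/p[2]; k=1+c['k1']*(a*a+b*b)
    return np.array([c['fx']*a*k+c['cx'],c['fy']*b*k+c['cy']])
E
python3 - <<'E'
from h import *
s=manip.read_state(); print(s)
for n in ("scene","top"):
    c=shot(n,n+'0.png'); print(n,-c['R'].T@c['t'],c['fx'],c['k1'])
a=cv2.imread('pics/top0.png')
E
```

```text
pics
{'clock': 0.0, 'joints': array([-1.17859529e+00,  3.00460102e-01,  1.52155583e+00,  2.78501009e-05,
        1.32067968e+00, -6.65786573e-02]), 'qd': array([ 0.00221538, -0.00033283,  0.0001784 ,  0.00139993,  0.00096943,
        0.00011722]), 'effort': array([-2.34401843e-03, -5.31807911e+01, -3.52739060e+01,  7.07944552e-02,
        2.43287394e-02, -1.14929412e-04]), 'eef_pos': array([ 243.48994074, -492.89113473,  204.90304003]), 'eef_rot': array([-3.14049394e+00, -1.00295081e-04,  4.58772726e-01]), 'wrist_force': array([-0.25094442, -0.25633644,  0.04523586]), 'moment': array([ 0.01343554, -0.02568861, -0.0263315 ]), 'finger_force': 0.0, 'finger_gap': 93.9743962608881}
scene [-187.08039822  616.61124569  783.36898837] 512.5147681817893 -0.07262590455123931
top [ 444.97085731   83.38865236 1125.48162877] 442.99013300004606 -0.06387996927495022
```

View pics/top0.png

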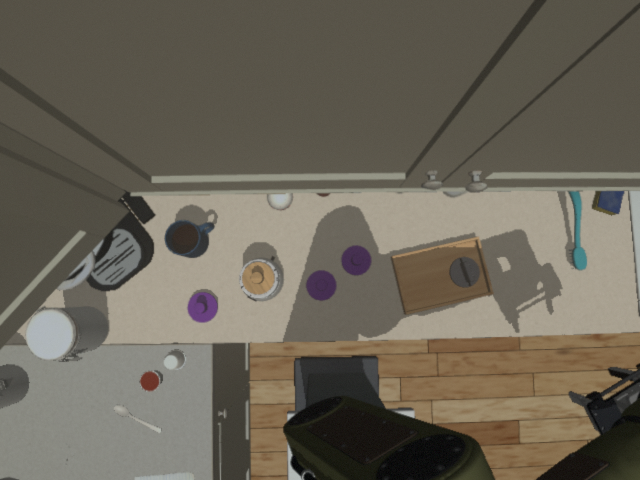

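View pics/scene0.png

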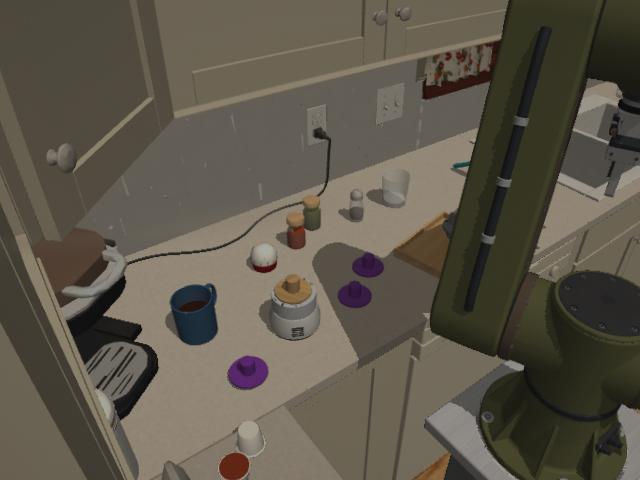

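Top view: up is +x and left is +y. There are four cover-like parts: purple at (203,306), (321,285) and (356,260), and a pale wood one on the white grinder at (258,277). The wooden one is the cover. The tray is at (441,277) with the grey lid at (465,272), and the mug, jars and timer stand behind and to the left.

Run:
```python
from h import *
c=load('top'); im=c['image'][:,:,::-1]
a=cv2.resize(im[250:310,230:290],(390,390),interpolation=cv2.INTER_CUBIC)
b=cv2.resize(im[225:325,385:500],(400,348),interpolation=cv2.INTER_CUBIC)
o=np.zeros((390,790,3),np.uint8); o[:,:390]=a; o[:348,390:]=b
cv2.imwrite('pics/crop1.png',o)
for n,u,v,z in [('knob',257,276,126),('collar',260,279,90),('lidtop',465,272,6+30+8+30),('flange',465,272,44),('t1',391,257,24),('t2',478,238,24),('t3',492,293,24),('t4',404,314,24),('cab',300,185,600),('mug',185,238,96),('mugh',209,215,60)]:
    print(n,back(c,u,v,z).round(1))
```

```text
knob [485.4 214.3 126. ]
collar [479.8 212.1  90. ]
lidtop [ 488.8 -276.2   74. ]
flange [ 490.1 -286.5   44. ]
t1 [ 531.7 -107.1   24. ]
t2 [ 576.6 -331.4   24. ]
t3 [ 436.9 -360.    24. ]
t4 [ 389.7 -135.    24. ]
cab [575.5 100.2 600. ]
mug [577.9 387.4  96. ]
mugh [638.2 340.2  60. ]
```

View pics/crop1.png

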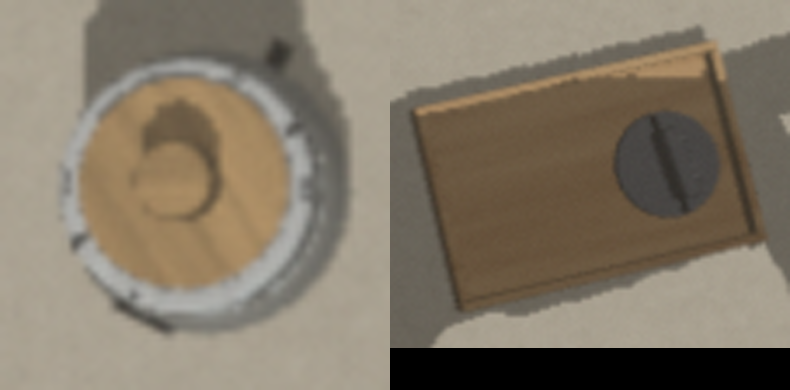

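The crop confirms the pale wood cover on the grinder, with its knob top at full-image pixel (256.6,277.7). The bar marks on the collar are at crop (295,128) and (78,240), which puts the slots at about -0.45 rad. The lid bar lies at about 0.3 rad. Next I'll move over the grinder.

Request:
move_arm(
  dp=[
    [18,54,10],
    [18,54,10],
    [18,54,10],
    [18,54,10],
    [18,54,10],
    [18,54,10],
    [18,54,10],
    [18,54,10],
    [18,54,10],
    [18,54,10],
  ],
  rotation=[
    [0,0,0.12],
    [0,0,0.12],
    [0,0,0.12],
    [0,0,0.12],
    [0,0,0.12],
    [0,0,0.12],
    [0,0,0.12],
    [0,0,0.12],
    [0,0,0.12],
    [0,0,0.12],
  ],
  hand=[1,1,1,1,1,1,1,1,1,1],
  newtons=25,
)

```text
clock: 1.35
eef_pos: [423.7, 48.8, 305.7]
eef_rot: [3.142, 0.0, 1.663]
wrist_force: [2.1, -1.0, 0.3]
finger_gap: 94.1
finger_force: 0.0
```

Request:
move_arm(
  dp=[
    [15,55,0],
    [15,55,0],
    [15,55,0],
    [0,0,0],
    [0,0,0],
  ],
  rotation=[
    [0,0,0.1],
    [0,0,0.1],
    [0,0,0.1],
    [0,0,0],
    [0,0,0],
  ],
  hand=[0.6,0.6,0.6,0.6,0.6],
)

```text
clock: 1.98
eef_pos: [468.4, 211.6, 305.1]
eef_rot: [-3.141, 0.0, 1.958]
wrist_force: [-0.1, -0.0, 0.2]
finger_gap: 56.9
finger_force: 0.0
```

Run:
```python
from h import *
s=manip.read_state(); print(s['clock'],s['eef_pos'],s['eef_rot'],s['joints'].round(2))
c=shot('wrist','w1.png'); print(-c['R'].T@c['t'],c['fx'],c['mount'],proj(c,[482,212,96]))
```

```text
1.975 [468.36877442 211.57377145 305.08238485] [-3.14073785e+00  1.15352271e-04  1.95843968e+00] [ 0.35  0.16  1.46 -0.    1.52 -0.03]
[441.80486484 276.24070959 484.28527407] 418.9658841410357 [[ 5.76229576e-04 -9.70514669e-01 -2.41041375e-01  6.98895003e+01]
 [ 9.99999792e-01  6.28745196e-04 -1.40959117e-04 -3.01523685e-01]
 [ 2.88356498e-04 -2.41041244e-01  9.70514830e-01 -1.79210760e+02]
 [ 0.00000000e+00  0.00000000e+00  0.00000000e+00  1.00000000e+00]] [339.41439064 219.87091979]
```

View pics/w1.png

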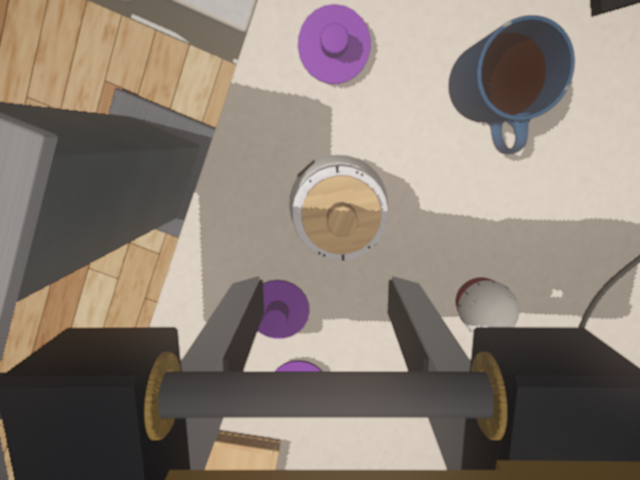

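The wrist view shows the wooden knob at (342,217), the disc centre at about (342,214), the bar marks at (337,169) and (343,257), single dots near (309,180), and double dots near (360,172).

Run:
```python
from h import *
c=load('wrist')
print('knob',back(c,342,217,126),'disc',back(c,342,214,96))
a,b=back(c,337,169,90),back(c,343,257,90); print(a,b,(a+b)/2,np.linalg.norm(a-b),np.arctan2(*(a-b)[1::-1]))
d=back(c,309,180,90)-(a+b)/2; print(np.arctan2(d[1],d[0]),np.linalg.norm(d))
t=load('top'); print(back(t,256.6,277.7,126),back(t,258.3,278.3,96))
im=cv2.resize(c['image'][145:280,265:415,::-1],(750,600)[:2],interpolation=cv2.INTER_CUBIC); cv2.imwrite('pics/crop2.png',im[:, :])
```

```text
knob [479.99308993 220.15067327 126.        ] disc [482.08254128 218.09035084  96.        ]
[461.99374874 254.47242051  90.        ] [500.12462346 178.26833728  90.        ] [481.0591861  216.37037889  90.        ] 85.21165358686159 2.0347465835648095
2.695709948021566 43.65466183685227
[481.58224348 215.22781411 126.        ] [481.23556569 215.24521809  96.        ]
```

View pics/crop2.png

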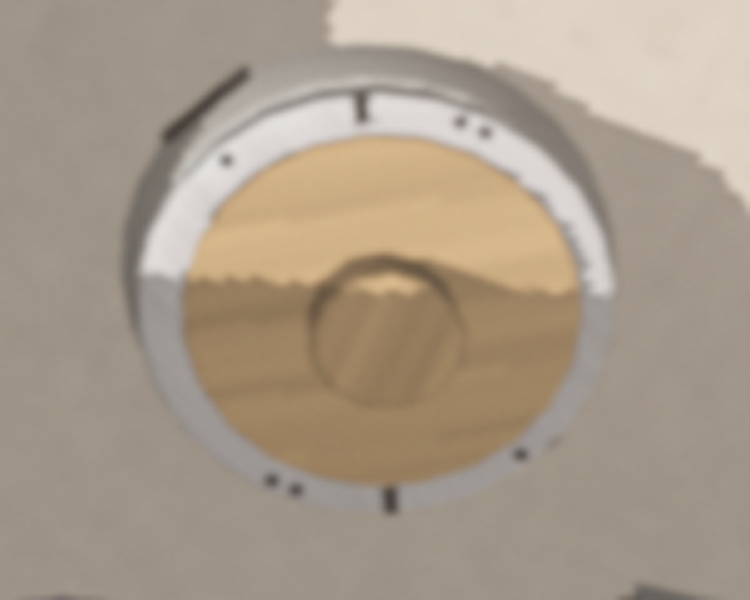

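The enlarged crop agrees: bar marks at (337.2,168.9) and (343,257.5), and the knob centre at (342.6,220.6). The grinder centre is about (481,216), with the pulse at yaw 2.035 and the slots at 2.69. Now I'll grasp the knob.

Request:
move_arm(
  dp=[
    [12.5,4.5,-50],
    [0,0,-50],
    [0,0,-50],
    [0,0,-34],
    [0,0,-20],
    [0,0,0],
    [0,0,0],
    [0,0,0],
    [0,0,0],
    [0,0,0],
  ],
  rotation=[
    [0,0,0],
    [0,0,0],
    [0,0,0],
    [0,0,0],
    [0,0,0],
    [0,0,0],
    [0,0,0],
    [0,0,0],
    [0,0,0],
    [0,0,0],
  ],
  hand=[0.6,0.6,0.6,0.6,0.6,0.6,0,0,0,0],
  newtons=25,
)

```text
clock: 3.28
eef_pos: [481.2, 216.4, 102.0]
eef_rot: [3.141, 0.0, 1.959]
wrist_force: [-0.7, -0.4, 4.7]
finger_gap: 27.1
finger_force: 25.0
```

Request:
move_arm(
  dp=[
    [0,0,30],
    [0,0,50],
    [0,0,50],
    [0,-50,0],
    [-1,-50,0],
    [-1,-50,0],
    [-1,-50,0],
    [-1,-50,0],
    [-1,-50,0],
    [-1,-50,0],
  ],
  rotation=[
    [0,0,0],
    [0,0,0],
    [0,0,0],
    [0,0,-0.1],
    [0,0,-0.1],
    [0,0,-0.1],
    [0,0,-0.1],
    [0,0,-0.1],
    [0,0,-0.1],
    [0,0,-0.1],
  ],
  hand=[0,0,0,0,0,0,0,0,0,0],
)

```text
clock: 4.53
eef_pos: [474.8, -135.2, 231.5]
eef_rot: [3.141, -0.0, 1.256]
wrist_force: [0.5, 0.7, -1.0]
finger_gap: 27.2
finger_force: 25.0
```

Request:
move_arm(
  dp=[
    [-1,-50,0],
    [0,0,0],
    [0,0,0],
  ],
  rotation=[
    [0,0,-0.06],
    [0,0,0],
    [0,0,0],
  ],
  hand=[0,0,0],
)

```text
clock: 4.9
eef_pos: [474.0, -183.2, 231.3]
eef_rot: [-3.141, -0.0, 1.199]
wrist_force: [-0.4, 0.5, -1.1]
finger_gap: 27.4
finger_force: 25.0
```

Run:
```python
from h import *
s=manip.read_state(); print(s['clock'],s['eef_pos'],s['eef_rot'],s['finger_gap'])
c=shot('wrist','w2.png'); t=shot('top','top1.png')
o=np.zeros((480,800,3),np.uint8); o[:,:480]=cv2.resize(c['image'],(480,360)).__class__ and cv2.copyMakeBorder(cv2.resize(c['image'],(480,360)),0,120,0,0,0)[:,:,::-1]
o[:200,480:800]=cv2.resize(t['image'][220:340,370:520],(320,200))[:,:,::-1]
o[200:,480:]=cv2.resize(t['image'][245:315,220:300],(320,280),interpolation=cv2.INTER_CUBIC)[:,:,::-1]
cv2.imwrite('pics/m2.png',o)
```

```text
4.9 [ 473.9859375  -183.15691709  231.30008903] [-3.14113876e+00 -2.41396606e-04  1.19913199e+00] 27.400527593131457
```

View pics/m2.png

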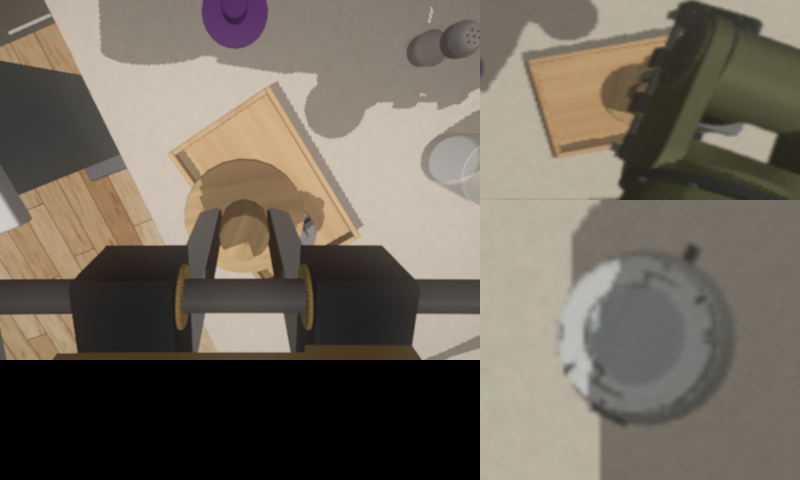

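The cover is held level. The tray's +y end corners are at wrist pixels (360,112) and (227,203). The grinder collar is now open, hole centre at m2 pixel (637,335).

Run:
```python
from h import *
c=load('wrist'); a=back(c,360,112,24);b=back(c,227,203,24);print(a,b,np.linalg.norm(a-b))
d=(a-b)/np.linalg.norm(a-b);print('yaw',np.arctan2(d[1],d[0])); n=np.array([d[1],-d[0]])
m=(a+b)[:2]/2; print('tray centre',m+120*n,'target',m+70*n)
t=load('top'); print('hole', back(t,220+(637-480)/4,245+(335-200)/4,90))
```

```text
[ 535.3359864  -108.40688144   24.        ] [ 392.53157706 -139.46618143   24.        ] 146.14301024031934
yaw 0.2141600652598733
tray centre [ 489.43699254 -241.19516113] target [ 478.8106547  -192.33739876]
hole [480.3675454  213.80046484  90.        ]
```

Request:
move_arm(
  dp=[
    [2,-4,-50],
    [0,0,-50],
    [0,0,-50],
    [0,0,-30],
    [0,0,-15],
    [0,0,-6],
    [0,0,0],
    [0,0,0],
  ],
  rotation=[
    [0,0,0],
    [0,0,0],
    [0,0,0],
    [0,0,0],
    [0,0,0],
    [0,0,0],
    [0,0,0],
    [0,0,0],
  ],
  hand=[0,0,0,0,0,0,0,0],
)

```text
clock: 6.0
eef_pos: [476.6, -187.8, 31.4]
eef_rot: [3.14, 0.0, 1.199]
wrist_force: [0.2, 0.8, -0.5]
finger_gap: 27.5
finger_force: 25.0
```

Request:
move_arm(
  dp=[
    [0,0,-2],
    [0,0,-1],
    [0,0,0],
    [0,0,0],
    [0,0,0],
    [0,0,0],
    [0,0,50],
    [0,0,50],
    [5,-30,50],
    [5,-30,50],
  ],
  rotation=[
    [0,0,0],
    [0,0,0],
    [0,0,0],
    [0,0,0],
    [0,0,0],
    [0,0,0],
    [0,0,0],
    [0,0,0],
    [0,0,-0.15],
    [0,0,-0.15],
  ],
  hand=[0,0,0,0.5,0.5,0.5,0.5,0.5,0.5,0.5],
)

```text
clock: 7.25
eef_pos: [486.0, -248.1, 229.4]
eef_rot: [3.141, -0.0, 0.895]
wrist_force: [-0.2, 0.3, -0.4]
finger_gap: 46.9
finger_force: 0.0
```

Request:
move_arm(
  dp=[
    [0,0,15],
    [0,0,15],
    [0,0,0],
    [0,0,0],
    [0,0,0],
  ],
  rotation=[
    [0,0,-0.15],
    [0,0,-0.15],
    [0,0,-0.15],
    [0,0,0],
    [0,0,0],
  ],
  hand=[0.5,0.5,0.5,0.5,0.5],
)

```text
clock: 7.88
eef_pos: [486.0, -247.5, 257.2]
eef_rot: [-3.141, 0.0, 0.452]
wrist_force: [-0.3, 0.4, -0.4]
finger_gap: 46.9
finger_force: 0.0
```

Run:
```python
from h import *
s=manip.read_state(); print(s['clock'],s['eef_pos'],s['eef_rot'],s['joints'].round(2))
c=shot('wrist','w3.png'); print(proj(c,[490,-280,74]))
```

```text
7.875 [ 486.01791474 -247.5403113   257.18171499] [-3.14119668e+00  2.37828581e-04  4.52131402e-01] [-0.54  0.26  1.46  0.    1.43  0.58]
[360.5613056  231.15287535]
```

View pics/w3.png

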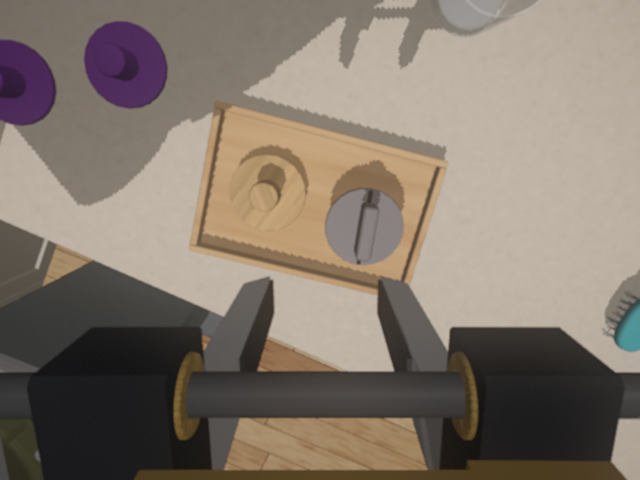

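The cover lies flat in the tray with its knob at (264,195). The lid's flange centre is at about (364.5,226), and its bar runs from a pointer at about (374,192) to one at about (360,263).

Run:
```python
from h import *
c=load('wrist'); im=c['image']
z=cv2.resize(im[180:275,315:415,::-1],(630,600),interpolation=cv2.INTER_CUBIC); cv2.imwrite('pics/crop3.png',z)
print('flange',back(c,364.5,226,44)); a,b=back(c,374,192,46),back(c,360,262,46); print((a+b)/2,np.linalg.norm(a-b),np.arctan2(*(a-b)[1::-1]))
```

```text
flange [ 491.29431099 -286.29443157   44.        ]
[ 491.07042903 -288.72118081   46.        ] 69.0249343772464 0.2827743890482581
```

View pics/crop3.png

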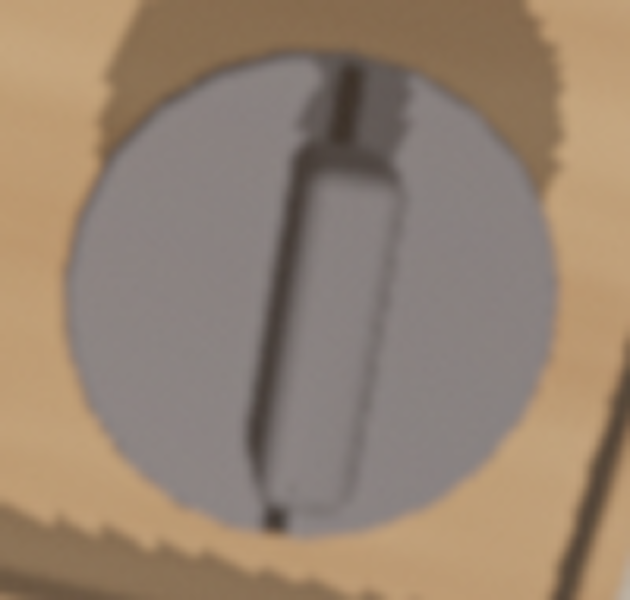

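The enlarged crop gives pointer tips at (370.6,190.3) and (358.2,264.1), and the bar top centre at (367.5,234.9).

Run:
```python
from h import *
c=load('wrist')
print('flange',back(c,364.4,226.5,44),'bartop',back(c,367.5,234.9,74)); a,b=back(c,370.6,190.3,45),back(c,358.2,264.1,45); print((a+b)/2,np.linalg.norm(a-b),np.arctan2(*(a-b)[1::-1]))
p=[back(c,315+u/6.3,180+v/6.3,74) for u,v in ((310,178),(400,188),(345,512),(270,505))]
d=p[0]-p[3];e=p[1]-p[2];print(np.arctan2(d[1],d[0]),np.arctan2(e[1],e[0]),np.linalg.norm(d))
```

```text
flange [ 490.81866409 -286.43185225   44.        ] bartop [ 489.66206682 -287.08568976   74.        ]
[ 489.59899511 -286.80796459   45.        ] 72.6482376305766 0.31186565523015064
0.35447238467878694 0.3164996673083774 47.4532358195369
```

Request:
move_arm(
  dp=[
    [4,-39,-40],
    [0,0,-50],
    [0,0,-50],
    [0,0,-45],
    [0,0,-24],
    [0,0,0],
    [0,0,0],
    [0,0,0],
    [0,0,0],
    [0,0,0],
  ],
  rotation=[
    [0,0,-0.137],
    [0,0,0],
    [0,0,0],
    [0,0,0],
    [0,0,0],
    [0,0,0],
    [0,0,0],
    [0,0,0],
    [0,0,0],
    [0,0,0],
  ],
  hand=[0.5,0.5,0.5,0.5,0.5,0.5,0,0,0,0],
  newtons=35,
)

```text
clock: 9.18
eef_pos: [490.2, -286.7, 48.8]
eef_rot: [3.141, -0.0, 0.312]
wrist_force: [-0.8, 0.7, 1.7]
finger_gap: 13.6
finger_force: 35.0
```

Request:
move_arm(
  dp=[
    [0,0,0],
    [0,0,30],
    [0,0,50],
    [0,0,50],
    [0,0,50],
    [0,0,0],
  ],
  rotation=[
    [0,0,0],
    [0,0,0],
    [0,0,0],
    [0,0,0],
    [0,0,0],
    [0,0,0],
  ],
  hand=[0,0,0,0,0,0],
)

```text
clock: 9.93
eef_pos: [491.0, -287.2, 232.2]
eef_rot: [3.137, -0.004, 0.312]
wrist_force: [0.2, -0.2, -2.0]
finger_gap: 13.7
finger_force: 35.0
```

Request:
move_arm(
  dp=[
    [-0.7,36,0],
    [-0.7,36,0],
    [-0.7,36,0],
    [-0.7,36,0],
    [-0.7,36,0],
    [-0.7,36,0],
    [-0.7,36,0],
    [-0.7,36,0],
    [-0.7,36,0],
    [-0.7,36,0],
  ],
  rotation=[
    [0,0,0.17],
    [0,0,0.17],
    [0,0,0.17],
    [0,0,0.17],
    [0,0,0.17],
    [0,0,0.17],
    [0,0,0.17],
    [0,0,0.17],
    [0,0,0.17],
    [0,0,0.17],
  ],
  hand=[0,0,0,0,0,0,0,0,0,0],
)

```text
clock: 11.18
eef_pos: [482.5, 74.5, 227.1]
eef_rot: [-3.14, -0.001, 2.017]
wrist_force: [0.1, 0.4, 0.4]
finger_gap: 14.0
finger_force: 35.0
```

Request:
move_arm(
  dp=[
    [-0.7,36,0],
    [-0.7,36,0],
    [-0.7,36,0],
    [0,34,0],
    [0,0,-20],
    [0,0,0],
    [0,0,0],
  ],
  rotation=[
    [0,0,0.17],
    [0,0,0.17],
    [0,0,0.17],
    [0,0,0.167],
    [0,0,0],
    [0,0,0],
    [0,0,0],
  ],
  hand=[0,0,0,0,0,0,0],
)

```text
clock: 12.05
eef_pos: [481.0, 215.1, 208.5]
eef_rot: [-3.141, -0.0, 2.688]
wrist_force: [-0.0, -0.5, -1.2]
finger_gap: 13.6
finger_force: 35.0
```

Run:
```python
from h import *
s=manip.read_state(); print(s['clock'],s['eef_pos'],s['eef_rot'],s['joints'].round(2))
c=shot('wrist','w4.png')
for r in (1,-1): print(proj(c,s['eef_pos']+[0,0,-5]+r*38*np.array([np.cos(s['eef_rot'][2]),np.sin(s['eef_rot'][2]),0])))
```

```text
12.05 [480.9958821  215.08690411 208.47098651] [-3.14127303e+00 -2.93310448e-04  2.68809639e+00] [ 0.35  0.25  1.58 -0.    1.31 -0.77]
[325.50999184 212.50403932]
[325.39897581 366.23477351]
```

View pics/w4.png

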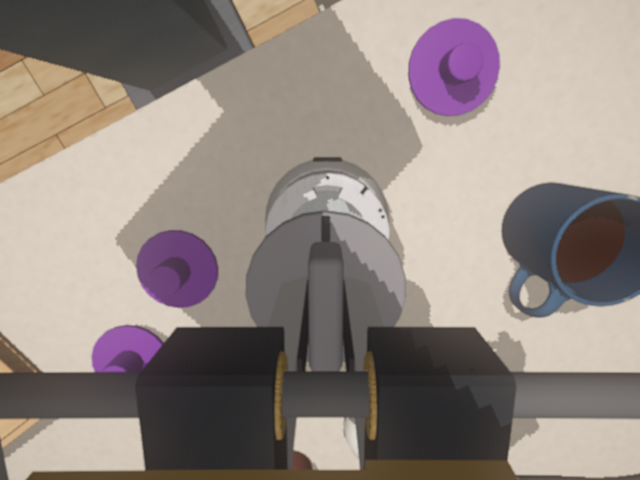

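The lid is held straight above the collar, with its pointer at (325.5,215). On the collar, the slot dot is at about (327,178), the bar at (365,189) and the double dots at about (382,213). I'll fit the collar pose to these marks.

Run:
```python
from h import *
c=load('wrist'); im=c['image'][150:240,260:400]
g=cv2.cvtColor(im,cv2.COLOR_RGB2GRAY); bl=cv2.morphologyEx(g,cv2.MORPH_BLACKHAT,np.ones((7,7),np.uint8))
n,l,st,ce=cv2.connectedComponentsWithStats((bl>45).astype(np.uint8))
for i in range(1,n):
    if st[i,4]>2: 
        u,v=ce[i]+[260,150]; X=back(c,u,v,90)-[481,215.5,90]; print(round(u,1),round(v,1),st[i,4],np.hypot(*X[:2]).round(1),np.arctan2(X[1],X[0]).round(3),X[:2].round(1))
for a in (2.69,2.04,1.54): print(proj(c,[481+42.5*np.cos(a),215.5+42.5*np.sin(a),90]))
```

```text
327.0 159.0 78 55.9 2.676 [-49.9  25.1]
327.0 177.2 10 43.3 2.672 [-38.6  19.6]
363.4 190.2 33 43.3 2.027 [-19.1  38.9]
340.4 188.8 5 36.6 2.405 [-27.1  24.6]
385.8 209.1 122 47.6 1.564 [ 0.3 47.6]
351.3 207.6 32 28.3 1.99 [-11.5  25.9]
379.5 210.0 8 43.3 1.596 [-1.1 43.3]
332.0 212.0 3 19.0 2.458 [-14.7  12. ]
338.0 213.0 5 19.8 2.235 [-12.2  15.6]
345.5 214.0 4 22.1 1.998 [-9.2 20.1]
382.1 216.1 8 43.3 1.483 [ 3.8 43.2]
386.3 238.7 3 44.1 1.09 [20.4 39.1]
[325.8969924 178.3382339]
[362.13131553 190.58618406]
[379.84527275 213.46550327]
```

Request:
move_arm(
  dp=[
    [-0.8,1,-30],
    [0,0,-30],
    [0,0,-10],
    [0,0,-6],
    [0,0,-5],
    [0,0,-4],
    [0,0,0],
  ],
  rotation=[
    [0,0,-0.01],
    [0,0,0],
    [0,0,0],
    [0,0,0],
    [0,0,0],
    [0,0,0],
    [0,0,0],
  ],
  hand=[0,0,0,0,0,0,0],
)

```text
clock: 12.98
eef_pos: [480.2, 216.4, 123.5]
eef_rot: [3.142, 0.0, 2.679]
wrist_force: [-1.3, -0.1, -1.4]
finger_gap: 13.9
finger_force: 35.0
```

Request:
move_arm(
  dp=[
    [0,0,-4],
    [0,0,-4],
    [0,0,-4],
    [0,0,-4],
    [0,0,0],
  ],
  rotation=[
    [0,0,0],
    [0,0,0],
    [0,0,0],
    [0,0,0],
    [0,0,0],
  ],
  hand=[0,0,0,0,0],
)

```text
clock: 13.6
eef_pos: [480.0, 216.3, 107.1]
eef_rot: [-3.141, -0.0, 2.679]
wrist_force: [0.4, 0.7, -1.6]
finger_gap: 13.7
finger_force: 35.0
```

Request:
move_arm(
  dp=[
    [0,0,-2],
    [0,0,-2],
    [0,0,-1],
    [0,0,0],
    [0,0,0],
  ],
  rotation=[
    [0,0,0],
    [0,0,0],
    [0,0,0],
    [0,0,0],
    [0,0,0],
  ],
  hand=[0,0,0,0,0],
)

```text
clock: 14.22
eef_pos: [480.2, 216.4, 102.6]
eef_rot: [3.141, 0.0, 2.679]
wrist_force: [-0.8, -0.6, 2.4]
finger_gap: 13.6
finger_force: 35.0
```

Request:
move_arm(
  dp=[
    [0,0,-0.3],
    [0,0,0],
    [0,0,0],
    [0,0,0],
    [0,0,0],
    [0,0,0],
    [0,0,0],
  ],
  rotation=[
    [0,0,0],
    [0,0,-0.08],
    [0,0,-0.08],
    [0,0,-0.08],
    [0,0,-0.08],
    [0,0,0],
    [0,0,0],
  ],
  hand=[0,0,0,0,0,0,0],
)

```text
clock: 15.1
eef_pos: [480.6, 216.5, 102.5]
eef_rot: [3.14, 0.0, 2.36]
wrist_force: [2.1, 0.5, 5.0]
finger_gap: 14.0
finger_force: 35.0
```

```bash
python3 -c "
from h import *
s=manip.read_state();print(s['eef_pos'],s['eef_rot'],s['wrist_force'],s['moment'])"
```

```text
[480.56630961 216.5138664  102.51573094] [3.14049578e+00 4.75196820e-04 2.36039309e+00] [2.10416445 0.46247816 5.02216876] [ 0.06446286 -0.29993776  0.00991129]
```

Turning freely. On to the pulse mark.

Request:
move_arm(
  dp=[
    [0,0,0],
    [0,0,0],
    [0,0,0],
    [0,0,0],
    [0,0,0],
    [0,0,0],
  ],
  rotation=[
    [0,0,-0.08],
    [0,0,-0.08],
    [0,0,-0.08],
    [0,0,-0.08],
    [0,0,0],
    [0,0,0],
  ],
  hand=[0,0,0,0,0,0],
)

```text
clock: 15.85
eef_pos: [480.6, 216.5, 102.5]
eef_rot: [3.14, 0.0, 2.04]
wrist_force: [-0.3, 0.3, 6.5]
finger_gap: 13.7
finger_force: 35.0
```

Run:
```python
from h import *
s=manip.read_state(); print(s['clock'],s['eef_pos'],s['eef_rot'],s['wrist_force'],s['moment'],s['qd'].round(3))
c=shot('wrist','w5.png'); t=shot('top','top5.png')
p=proj(c,[481,216,100]);print(p); u,v=p.astype(int)
o=np.zeros((480,800,3),np.uint8)
o[:,:480]=cv2.resize(c['image'][v-110:v+50,u-80:u+80],(480,480),interpolation=cv2.INTER_CUBIC)[:,:,::-1]
o[:240,480:]=cv2.resize(t['image'][190:340,130:330],(320,240))[:,:,::-1]
o[240:,480:]=cv2.resize(t['image'][190:340,370:570],(320,240))[:,:,::-1]
cv2.imwrite('pics/m5.png',o)
```

```text
15.85 [480.56797891 216.5468901  102.54481131] [3.14035784e+00 1.24648538e-04 2.04033470e+00] [-0.33085349  0.34262902  6.45399597] [ 0.03754135 -0.22672916  0.02670904] [-0.001  0.001 -0.001 -0.     0.    -0.002]
[326.19921105 295.86412581]
```

View pics/m5.png

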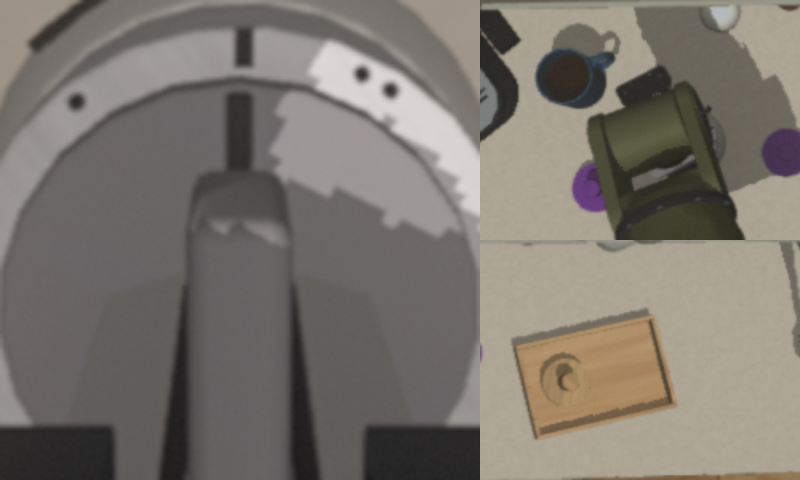

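The lid's pointer (crop 239,130) lines up with the long bar mark (244,47), and the flange rests on the collar. The cover lies flat in the tray and the bystanders haven't moved. Everything is at rest, so I'm handing in.

```bash
python3 -c "
from cell import manip
print(manip.sign_off())"
```

```text
the job is handed in; nothing more can be done
None
```

The job is handed in: the cover lies flat in the tray, and the lid is seated, turned to the pulse mark and still gripped at rest; the sign-off returned no verdict.

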